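Fit the lampholder sleeve

ROBOT

A 6-joint arm with a two-finger parallel gripper is mounted at the origin on the work surface. World frame = base frame: x ahead of the robot, y to its left, z up, the work surface at z = 0. Lengths are in m, angles in rad, forces in N, time in s.
With the tool pointing down it reaches from about 0.35 to 0.875 m from the base axis. Payload 4.2 kg.
Tool frame: the origin (TCP) lies at the very end of the fingers, on their centre line; the grasp point (between the pads) lies 19 mm behind it; z points along the fingers, y is the line along which they close (so a half turn about z gives the same grasp; the last joint's range is limited). The gripper opens to 87 mm and grips with 3 to 60 N. Pads are 19 mm wide; open, the fingers measure 117 mm over their backs; the gripper's body (75 mm by 190 mm) begins 51 mm behind the grasp point.
Start: joints at [1.543, 0.385, 0.008, 0, -1.194, -0.259], TCP at [0.177, 0.599, 0.223] pointing down, gripper open.
Joint ranges: [-3.14, 3.14], [-1.21, 2.06], [-1.07, 1.41], [-3.16, 2.05], [-2.99, -0.16], [-3.1, 3.1]. Speed limits (rad/s): [2.79, 2.79, 3.14, 3.14, 3.14, 3.14].

INTERFACE

Orientations are given as [roll, pitch, yaw] about the fixed x, y, z axes, in that order (R = Rz(yaw) Ry(pitch) Rx(roll)).
In Python, from cell import bot gives the robot as it stands.
- The arm moves only by the tool apply_moves, never from a script. Its argument "targets" is a list of rows, each a list of 7 numbers: the shift along the tool's x, y, z in cm, then the turn, a rotation vector about the tool's x, y, z in degrees, then the opening, from 0 (shut) to 1 (fully open). In form: [[dx, dy, dz, wx, wy, wz, jaw], ...]. A call has 1 to 12 rows; each row is the pose to reach, as a shift and turn from the pose commanded when the call began, along the tool's axes at that moment; what a row does not reach only later rows make up. A row lasts 1/10 s, in which the tool goes at most 50 mm and 8.59 degrees, less where a joint would pass 70% of its speed; a pose out of reach is approached as far as the arm can. A call with a gripper value outside its range is refused whole. The fingers move at their own pace and stop on an object; "squeeze" is the grip in N (left out, the last holds). Time passes only in rows, so rows that repeat a pose let the fingers close. It gives the time, the measured TCP pose, the force, the opening and the grip force at its end, in the units of the state.
- bot.get_state(): the state, without advancing time (a new reading comes with each control period).
- bot.snapshot(name): name is "scene" or "side" or "wrist"; returns the picture (384x512x3 uint8, red, green, blue); there is no depth.
- bot.get_calibration(name): a dict with "fx", "fy", "cx", "cy" (pixels), "cam_to_world" (4x4, takes a point from camera to world coordinates). Camera axes: x right, y up, looking along -z (the intrinsics and any distortion apply to the point x, -y, -z); pixel columns grow to the right and rows downward; lengths in m; the calibration is good to about 2 mm. The wrist camera is an equidistant fisheye: a pixel r from the principal point sees the ray r / f radians off the axis. A picture is of the moment at which its call begins: read the wrist's pose just before it. get_calibration takes no time and is no camera call; for the wrist camera it gives the pose at the moment of the call.
- bot.close_job(): hands the job in; it is judged then, once.
The state is a dict: "time_s": time; "joint_pos": joint angles; "joint_vel": joint speeds; "effort": joint torques, N m; "tcp_pos": TCP position; "tool_rot": TCP orientation; "wrist_force": force on the tool from outside, world axes, zero at the start; "wrist_torque": the same for the moment, N m; "opening": opening from 0.0 (shut) to 1.0 (fully open); "grasp_force": force on a finger pad.
Only numpy, scipy, OpenCV 4.12 (cv2) and the standard library are available. Lean on these libraries where they do the work, as an engineer would, in place of code of your own. Each camera call takes 0.05 s, during which the arm holds its last target. There are 200 camera calls.

TASK

The bedside lamp is being put back together: of the two white ceramic sleeves, only one has a bore wide enough to slide onto the lamp's upright lampholder. Slide the sleeve that fits down over the lampholder until it sits fully home on the lamp's white drum, and stand the one that is too tight upright in the shallow wooden tray. Lower both into place rather than dropping them; the ceramic chips.

Things in the scene. Friction and masses are not known exactly. Their poses are not given: they have to be found in the camera images.
- sleeve_wide_c (a point): Centre (half-way up, on the bore's axis) of the sleeve that fits: a plain white glazed ceramic tube standing on end, outside diameter 56 mm, height 40 mm, bore 40 mm right through (wall 8 mm), about 0.11 kg. z is the bore's axis; it is the same either way up.
- sleeve_narrow_c (a point): Centre (half-way up, on the bore's axis) of the sleeve that is too tight: the same white ceramic, outside diameter 56 mm and height 40 mm, but a bore of only 18 mm (wall 19 mm), about 0.2 kg. z is the bore's axis; it is the same either way up. The two sleeves start standing on the table, and either may be the nearer.
- lampholder_foot (a point): Foot of the lampholder, on its axis, at the level of the drum's flat top (80 mm above the table), where the sleeve's lower end comes to rest. The lamp is fixed: a round stone foot 110 mm across, a white drum 107 mm across on it, and from the middle of the drum's top the upright dark metal lampholder, a post 26 mm in diameter and 52 mm high above this point, its top 8 mm tapering to 16 mm across. z up.
- tray_floor (a point): Centre of the inner floor (6 mm above the table) of the shallow wooden tray, fixed on the table: 160 x 160 mm outside, walls 6 mm thick, rim 14 mm above the table (8 mm above the floor). x and y run along its sides, z up.
Mind the look-alikes: they are no part of the job. Of the things that look like the part that bears tray_floor, the smaller one is meant.

How it is judged:
By the outcome, as a careful person would: the job done as asked, in the order asked, and still so for the second after the job is handed in, with the robot touching nothing.
It also fails if it takes over 64 s, if anything falls off the work surface, if the arm or the gripper's body presses on something with over 40 N, if the wrist force passes 120 N, or if a joint passes its speed limit or range.

## Working session

There is one attempt and no reset: what is moved stays moved. The work goes in short steps, Python scripts to look and compute and a tool call to move; the robot and the scene stay as the last step left them, time stands still between calls to the robot, and variables do not carry over. Pictures are saved under pics/ and viewed, at most 10 in all, crops included, and the job is handed in when it is done.

Besides the shell and the picture viewer there is one more tool, called after ">>>" as name([rows], argument=value, ...), one row to a line, values as JSON. apply_moves: Moves the arm, as the interface text tells. Its arguments: {"type":"object","properties":{"targets":{"type":"array","items":{"type":"array","items":{"type":"number"}}},"squeeze":{"type":"number"}},"required":["targets"]}

```bash
mkdir -p pics
python3 - <<'E'
from cell import bot
import cv2,numpy as np
s=bot.get_state();print(s['tcp_pos'],s['tool_rot'],s['time_s'])
a=[bot.snapshot(n) for n in("scene","side")]
w=bot.get_calibration("wrist");b=bot.snapshot("wrist")
for n,i in zip(("scene","side","wrist"),a+[b]):
    cv2.imwrite(f"pics/{n}0.png",i[:,:,::-1]);c=bot.get_calibration(n);print(n,{k:np.round(v,3).tolist() for k,v in c.items()})
cv2.imwrite("pics/m0.png",cv2.resize(np.hstack(a),(800,300))[:,:,::-1])
E
```

```text
[0.17659531 0.59888939 0.22145472] [ 3.13938040e+00 -7.25704814e-05 -2.86972937e-01] 0.0
scene {'fx': 486.239, 'fy': 486.239, 'cx': 254.642, 'cy': 192.822, 'cam_to_world': [[-0.286, -0.786, 0.549, 1.183], [0.958, -0.225, 0.178, 0.237], [-0.016, 0.577, 0.817, 1.182], [0.0, 0.0, 0.0, 1.0]]}
side {'fx': 353.614, 'fy': 353.614, 'cx': 253.097, 'cy': 189.23, 'cam_to_world': [[0.99, 0.105, -0.098, 0.368], [-0.144, 0.729, -0.669, -0.527], [0.001, 0.676, 0.737, 0.681], [0.0, 0.0, 0.0, 1.0]]}
wrist {'fx': 297.319, 'fy': 297.319, 'cx': 254.705, 'cy': 192.461, 'cam_to_world': [[-0.284, 0.924, 0.257, 0.245], [-0.959, -0.274, -0.074, 0.58], [0.001, -0.267, 0.964, 0.384], [0.0, 0.0, 0.0, 1.0]]}
```

View pics/scene0.png

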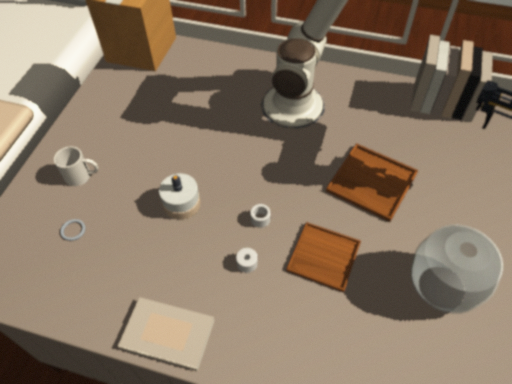

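View pics/side0.png

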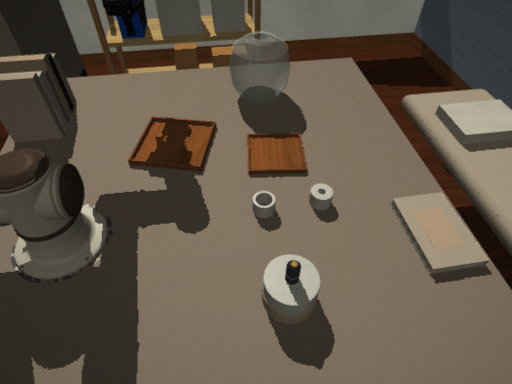

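Scene view: the wide sleeve is at about (261,214), the narrow one at (246,259), and the lampholder top at (177,178). The small tray is at (324,256) and the bigger look-alike at (371,181). Side view: wide (264,204), narrow (321,196), post (293,268), small tray (277,153).

```bash
cat > h.py <<'E'
import numpy as np,cv2
def ray(c,uv,fish=False):
    x=(uv[0]-c['cx'])/c['fx'];y=(uv[1]-c['cy'])/c['fy']
    if fish:
        r=np.hypot(x,y);k=np.sin(r)/r if r>1e-9 else 1.;d=np.array([x*k,-y*k,-np.cos(r)])
    else: d=np.array([x,-y,-1.])
    T=np.array(c['cam_to_world']);return T[:3,3],T[:3,:3]@d
def plane(c,uv,z,fish=False):
    o,d=ray(c,uv,fish);return (o+d*(z-o[2])/d[2])
def proj(c,p,fish=False):
    T=np.array(c['cam_to_world']);q=T[:3,:3].T@(np.array(p)-T[:3,3]);x,y,z=q[0],-q[1],-q[2]
    if fish:
        h=np.hypot(x,y);t=np.arctan2(h,z);x,y=x/h*t,y/h*t
    else:x,y=x/z,y/z
    return c['cx']+c['fx']*x,c['cy']+c['fy']*y
E
python3 - <<'E'
from cell import bot
from h import *
est={"scene":dict(wide=(261,214),narrow=(246,260),post=(177,178),tray=(324,256),big=(371,181)),
"side":dict(wide=(264,204),narrow=(321,196),post=(294,264),tray=(277,153),big=(174,144))}
for n in est:
    c=bot.get_calibration(n);im=cv2.imread(f"pics/{n}0.png");hsv=cv2.cvtColor(im,cv2.COLOR_BGR2HSV)
    wh=((hsv[...,1]<70)&(hsv[...,2]>110)).astype(np.uint8)
    br=((hsv[...,1]>140)&((hsv[...,0]<18))).astype(np.uint8)
    def blob(m,uv):
        cs,_=cv2.findContours(m,cv2.RETR_EXTERNAL,cv2.CHAIN_APPROX_NONE)
        return max(cs,key=lambda k:cv2.pointPolygonTest(k,uv,True))
    for k in("wide","narrow"):
        b=blob(wh,est[n][k]);x,y,w,h=cv2.boundingRect(b);print(n,k,(x,y,w,h),plane(c,(x+w/2-.5,y+h/2-.5),.02).round(4))
    print(n,"post",plane(c,est[n]["post"],.132).round(4))
    b=blob(wh,(est[n]["post"][0]-10,est[n]["post"][1]+8));print(n,"drum",cv2.boundingRect(b))
    for k in("tray","big"):
        b=blob(br,est[n][k]);r=cv2.boxPoints(cv2.minAreaRect(b))
        q=cv2.approxPolyDP(cv2.convexHull(b),6,True)[:,0]
        P=np.array([plane(c,p,.014)[:2] for p in q.astype(float)]);print(n,k,q.tolist(),P.round(3).tolist(),P.mean(0).round(4))
# enlarged crops
s=cv2.imread("pics/scene0.png")[150:290,145:375];t=cv2.imread("pics/side0.png")[120:320,225:345]
cv2.imwrite("pics/c.png",np.vstack([cv2.resize(s,None,fx=2.4,fy=2.4)]))
E
```

```text
scene wide (0, 0, 512, 384) [ 0.3965 -0.0147  0.02  ]
scene narrow (0, 0, 512, 384) [ 0.3965 -0.0147  0.02  ]
scene post [ 0.4878 -0.208   0.132 ]
scene drum (0, 0, 512, 384)
scene tray [[305, 224], [359, 241], [344, 290], [287, 270]] [[0.462, 0.15], [0.474, 0.304], [0.627, 0.291], [0.613, 0.136]] [0.5441 0.2202]
scene big [[357, 144], [416, 170], [389, 220], [327, 191]] [[0.129, 0.239], [0.183, 0.428], [0.383, 0.373], [0.333, 0.186]] [0.2569 0.3065]
side wide (67, 58, 445, 326) [ 0.525  -0.0375  0.02  ]
side narrow (67, 58, 445, 326) [ 0.525  -0.0375  0.02  ]
side post [ 0.4867 -0.216   0.132 ]
side drum (67, 58, 445, 326)
side tray [[299, 133], [305, 172], [249, 173], [248, 134]] [[0.626, 0.285], [0.603, 0.121], [0.454, 0.138], [0.474, 0.302]] [0.5393 0.2116]
side big [[129, 158], [152, 117], [214, 122], [200, 170]] [[0.132, 0.245], [0.186, 0.429], [0.378, 0.376], [0.325, 0.169]] [0.2552 0.3046]
```

View pics/wrist0.png

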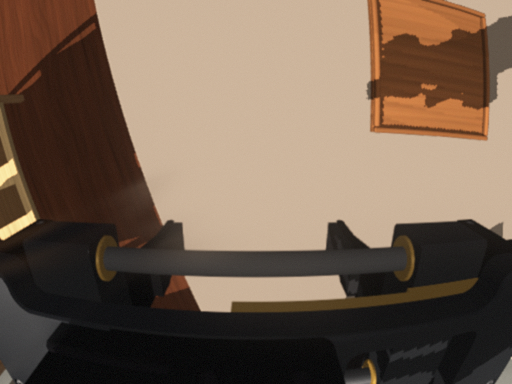

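Run:
```python
from cell import bot
from h import *
from scipy.spatial.transform import Rotation as Ro
for n,w,a in(("scene",(260.5,216),(246,260)),("side",(264,205),(321,197))):
    c=bot.get_calibration(n);print(n,plane(c,w,.02).round(4),plane(c,a,.02).round(4))
s=bot.get_state();R=Ro.from_euler('xyz',s['tool_rot']).as_matrix();print(R.round(3))
t=np.array([0,0,0])
```

```text
scene [0.4741 0.0231 0.02  ] [0.6183 0.0247 0.02  ]
side [0.4747 0.0177 0.02  ] [0.6192 0.023  0.02  ]
[[ 0.959 -0.283 -0.   ]
 [-0.283 -0.959 -0.002]
 [ 0.     0.002 -1.   ]]
```

>>> apply_moves([
  [40, 46.5, 1, 0, 0, -16.4, 1],
  [40, 46.5, 1, 0, 0, -16.4, 1],
  [40, 46.5, 1, 0, 0, -16.4, 1],
  [40, 46.5, 1, 0, 0, -16.4, 1],
  [40, 46.5, 1, 0, 0, -16.4, 1],
  [40, 46.5, 1, 0, 0, -16.4, 1],
  [40, 46.5, 1, 0, 0, -16.4, 1],
  [40, 46.5, 1, 0, 0, -16.4, 1],
  [40, 46.5, 1, 0, 0, -16.4, 1],
  [40, 46.5, 1, 0, 0, -16.4, 1],
  [40, 46.5, 1, 0, 0, -16.4, 1],
  [40, 46.5, 1, 0, 0, -16.4, 1],
])

```text
time_s: 1.35
tcp_pos: [0.4236, 0.0506, 0.213]
tool_rot: [-3.141, -0.001, -0.0]
wrist_force: [1.6, 1.2, -0.2]
opening: 0.998
grasp_force: 0.0
```

>>> apply_moves([
  [0, 0, 0, 0, 0, 0, 1],
  [0, 0, 0, 0, 0, 0, 1],
  [0, 0, 0, 0, 0, 0, 1],
])

```text
time_s: 1.65
tcp_pos: [0.4231, 0.0531, 0.2127]
tool_rot: [-3.142, 0.0, 0.0]
wrist_force: [0.3, 0.3, 0.1]
opening: 1.001
grasp_force: 0.0
```

```bash
cat > look.py <<'E'
import sys
from cell import bot
from h import *
import json
def look(tag):
    s=bot.get_state();c=bot.get_calibration("wrist");im=bot.snapshot("wrist")
    cv2.imwrite(f"pics/{tag}.png",im[:,:,::-1])
    json.dump({k:np.array(v).tolist() for k,v in c.items()},open(f"pics/{tag}.json","w"))
    print(s['time_s'],s['tcp_pos'].round(4),s['tool_rot'].round(4),s['opening'],s['grasp_force'],np.round(s['wrist_force'],1))
    return c,im
if __name__=="__main__": look(sys.argv[1])
E
python3 look.py w1
```

```text
1.65 [0.4231 0.0531 0.2127] [-3.1415e+00  3.0000e-04  2.0000e-04] 1.0011701286107952 0.0 [0.3 0.3 0.1]
```

View pics/w1.png

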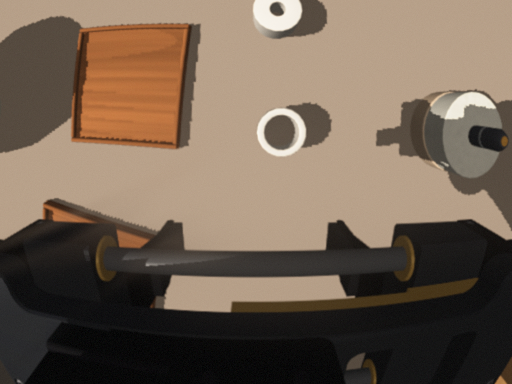

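Wrist view: wide ring centred near (282,132), narrow ring near (277,12), post top (503,141), and the small tray spanning (73–190, 25–148). Now I'll measure them.

Run:
```python
from h import *
import json
c=json.load(open("pics/w1.json"));im=cv2.imread("pics/w1.png");hsv=cv2.cvtColor(im,cv2.COLOR_BGR2HSV)
print(hsv[132,262],hsv[200,280],hsv[120,300])
wh=((hsv[...,1]<35)&(hsv[...,2]>140)).astype(np.uint8)
cs,_=cv2.findContours(wh,cv2.RETR_CCOMP,cv2.CHAIN_APPROX_NONE)
for k in cs:
    if cv2.contourArea(k)>60:
        x,y,w,h=cv2.boundingRect(k);e=cv2.fitEllipse(k)
        print((x,y,w,h),np.round(e[0],1),np.round(e[1],1),plane(c,e[0],.04,True).round(4),plane(c,e[0],.08,True).round(4))
print("post",plane(c,(503,141),.132,True))
br=((hsv[...,1]>130)&(hsv[...,0]<18)).astype(np.uint8)
b=max(cv2.findContours(br,0,1)[0],key=lambda k:cv2.pointPolygonTest(k,(130,90),True))
q=cv2.approxPolyDP(cv2.convexHull(b),6,True)[:,0];P=np.array([plane(c,p,.014,True)[:2] for p in q.astype(float)]);print(q.tolist(),P.round(3).tolist(),P.mean(0))
```

```text
[ 21  23 237] [ 15  63 183] [ 21  20 239]
(257, 109, 49, 47) [280.9 131.8] [46.4 47.2] [0.4725 0.0249 0.04  ] [0.4751 0.0284 0.08  ]
(262, 113, 36, 38) [280.  131.9] [34.4 37.2] [0.4724 0.0259 0.04  ] [0.4751 0.0293 0.08  ]
(431, 92, 64, 28) [461.  105.6] [22.4 60.3] [ 0.5208 -0.2183  0.04  ] [ 0.5177 -0.1858  0.08  ]
(253, 0, 49, 31) [276.   13.8] [32.5 51.4] [0.6099 0.0303 0.04  ] [0.5962 0.0331 0.08  ]
(268, 1, 18, 17) [276.6   8.7] [15.2 16.3] [0.6164 0.0296 0.04  ] [0.6018 0.0325 0.08  ]
post [ 0.48424145 -0.21113753  0.132     ]
[[190, 26], [177, 147], [72, 140], [80, 29]] [[0.606, 0.133], [0.453, 0.151], [0.47, 0.308], [0.625, 0.292]] [0.53861235 0.22097008]
```

>>> apply_moves([
  [5, 2.9, 4, 0, 0, 0, 1],
  [5, 2.9, 9, 0, 0, 0, 1],
  [5, 2.9, 13, 0, 0, 0, 1],
  [5, 2.9, 15, 0, 0, 0, 1],
  [5, 2.9, 17, 0, 0, 0, 1],
  [5, 2.9, 18.5, 0, 0, 0, 1],
  [5, 2.9, 19.5, 0, 0, 0, 1],
  [5, 2.9, 20, 0, 0, 0, 1],
  [5, 2.9, 20, 0, 0, 0, 1],
  [5, 2.9, 20, 0, 0, 0, 1],
])

```text
time_s: 2.7
tcp_pos: [0.4739, 0.0241, 0.0134]
tool_rot: [-3.141, -0.001, 0.0]
wrist_force: [-0.7, 1.3, -0.1]
opening: 1.0
grasp_force: 0.0
```

```bash
python3 look.py w2
python3 - <<'E'
from h import *
import json
c=json.load(open("pics/w2.json"))
im=cv2.imread("pics/w2.png")
for p in((.473,.024,.04),):print(proj(c,p,True))
E
```

```text
2.7 [0.4739 0.0241 0.0134] [-3.1411e+00 -1.3000e-03  4.0000e-04] 1.0003676081551327 0.0 [-0.7  1.3 -0.1]
(np.float64(257.2090035200009), np.float64(257.81766518823474))
```

View pics/w2.png

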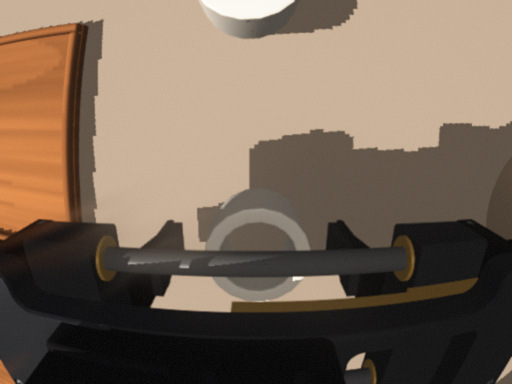

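The sleeve sits between the fingers, with its ring centre near (258,254) against a predicted (257,258). Closing now.

>>> apply_moves([
  [0, 0, 0, 0, 0, 0, 0.5],
  [0, 0, 0, 0, 0, 0, 0.5],
  [0, 0, 0, 0, 0, 0, 0.5],
  [0, 0, 0, 0, 0, 0, 0.5],
  [0, 0, 0, 0, 0, 0, 0.5],
  [0, 0, 0, 0, 0, 0, 0.5],
  [0, 0, 0, 0, 0, 0, 0.5],
], squeeze=20)

```text
time_s: 3.45
tcp_pos: [0.4734, 0.0235, 0.0129]
tool_rot: [3.141, 0.0, -0.0]
wrist_force: [0.3, -0.1, 1.4]
opening: 0.64
grasp_force: 20.0
```

>>> apply_moves([
  [0, 0, -2, 0, 0, 0, 0.5],
  [0, 0, -6, 0, 0, 0, 0.5],
  [0, 0, -10, 0, 0, 0, 0.5],
  [-1, 1, -14, 0, 0, 0, 0.5],
  [-3, 5, -17, 0, 0, 0, 0.5],
  [-5.5, 9, -18, 0, 0, 0, 0.5],
  [-5.5, 13, -18, 0, 0, 0, 0.5],
  [-5.5, 16, -18, 0, 0, 0, 0.5],
  [-5.5, 18, -18, 0, 0, 0, 0.5],
  [-5.5, 18, -18, 0, 0, 0, 0.5],
  [-5.5, 18, -18, 0, 0, 0, 0.5],
  [-5.5, 18, -18, 0, 0, 0, 0.5],
])

```text
time_s: 4.65
tcp_pos: [0.418, -0.1558, 0.1925]
tool_rot: [-3.141, 0.001, 0.0]
wrist_force: [-0.2, -0.1, -1.3]
opening: 0.644
grasp_force: 20.0
```

```bash
python3 look.py w3
python3 - <<'E'
from h import *
import json
c=json.load(open("pics/w3.json"))
print(proj(c,(.486,-.212,.132),True),proj(c,(.486,-.212,.08),True))
im=cv2.imread("pics/w3.png");u,v=proj(c,(.486,-.212,.132),True);x0=int(u)-90;y0=max(0,int(v)-60);print(x0,y0);cv2.imwrite("pics/w3c.png",cv2.resize(im[y0:y0+200,x0:x0+200],None,fx=3,fy=3))
E
```

```text
4.65 [ 0.418  -0.1558  0.1925] [-3.1413e+00  6.0000e-04  0.0000e+00] 0.6436915731886513 20.000104867904156 [-0.2 -0.1 -1.3]
(np.float64(330.47233340398213), np.float64(118.42224864433435)) (np.float64(316.6414869152714), np.float64(116.96203228059885))
240 58
```

View pics/w3.png

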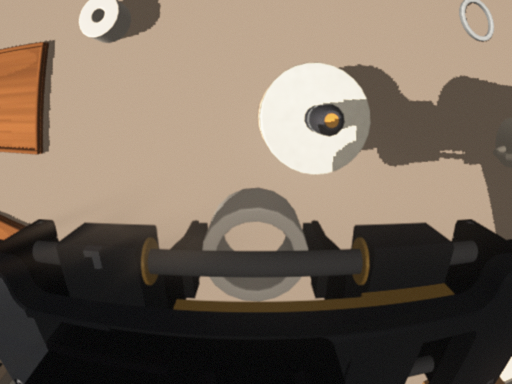

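Drum top disc centred near (315,118), post tip near (332,120), narrow bore at (98,15). The held sleeve is upright between the fingers.

Run:
```python
from h import *
import json
c=json.load(open("pics/w3.json"));im=cv2.imread("pics/w3.png");hsv=cv2.cvtColor(im,cv2.COLOR_BGR2HSV)
m=((hsv[...,1]<40)&(hsv[...,2]>150)).astype(np.uint8);m[:, :240]=0;m[185:]=0;m[:50]=0
k=max(cv2.findContours(m,0,1)[0],key=cv2.contourArea);h=cv2.convexHull(k)[:,0]
h=np.array([p for p in h if not(p[0]>330 and p[1]>125)],float)
P=np.array([plane(c,p,.08,True)[:2] for p in h])
A=np.c_[2*P,np.ones(len(P))];s=np.linalg.lstsq(A,(P**2).sum(1),rcond=None)[0];print("drum",s[:2].round(4),np.sqrt(s[2]+s[0]**2+s[1]**2))
d=((hsv[...,2]<90)).astype(np.uint8);d[:,:300]=0;d[:,348:]=0;d[:95]=0;d[140:]=0
o=((hsv[...,1]>150)&(hsv[...,0]<25)&(hsv[...,2]>120)).astype(np.uint8);o[:, :310]=0;o[:,350:]=0;o[:100]=0;o[140:]=0
ys,xs=np.nonzero(o);print("orange",xs.min(),xs.max(),ys.min(),ys.max(),plane(c,((xs.min()+xs.max())/2,(ys.min()+ys.max())/2),.132,True).round(4))
ys,xs=np.nonzero(d);print("dark",xs.min(),xs.max(),ys.min(),ys.max(),plane(c,(xs.mean(),(ys.min()+ys.max())/2),.106,True).round(4))
print("narrow bore",plane(c,(98,15),.04,True).round(4))
```

```text
drum [ 0.4847 -0.212 ] 0.05293396813005558
orange 325 337 114 126 [ 0.4848 -0.2124  0.132 ]
dark 306 344 104 135 [ 0.4845 -0.2144  0.106 ]
narrow bore [0.6166 0.0276 0.04  ]
```

>>> apply_moves([
  [3, 2.5, 0, 0, 0, 0, 0.5],
  [6, 5, 0, 0, 0, 0, 0.5],
  [6.7, 5.6, 0, 0, 0, 0, 0.5],
  [6.7, 5.6, 0, 0, 0, 0, 0.5],
  [6.7, 5.6, 1.5, 0, 0, 0, 0.5],
  [6.7, 5.6, 3, 0, 0, 0, 0.5],
  [6.7, 5.6, 4, 0, 0, 0, 0.5],
  [6.7, 5.6, 4.5, 0, 0, 0, 0.5],
  [6.7, 5.6, 5, 0, 0, 0, 0.5],
  [6.7, 5.6, 5.5, 0, 0, 0, 0.5],
  [6.7, 5.6, 6, 0, 0, 0, 0.5],
  [6.7, 5.6, 6, 0, 0, 0, 0.5],
])

```text
time_s: 5.9
tcp_pos: [0.4848, -0.2124, 0.1322]
tool_rot: [-3.141, 0.001, -0.001]
wrist_force: [-0.2, 0.3, -1.5]
opening: 0.644
grasp_force: 20.0
```

>>> apply_moves([
  [0, 0, 0.6, 0, 0, 0, 0.5],
  [0, 0, 1.2, 0, 0, 0, 0.5],
  [0, 0, 1.8, 0, 0, 0, 0.5],
  [0, 0, 2.4, 0, 0, 0, 0.5],
  [0, 0, 2.9, 0, 0, 0, 0.5],
  [0, 0, 3.3, 0, 0, 0, 0.5],
  [0, 0, 3.5, 0, 0, 0, 0.5],
  [0, 0, 3.6, 0, 0, 0, 0.5],
  [0, 0, 3.7, 0, 0, 0, 0.5],
  [0, 0, 3.75, 0, 0, 0, 0.5],
  [0, 0, 3.8, 0, 0, 0, 0.5],
  [0, 0, 3.8, 0, 0, 0, 0.5],
])

```text
time_s: 7.1
tcp_pos: [0.4852, -0.2125, 0.0948]
tool_rot: [3.142, -0.0, -0.001]
wrist_force: [-0.3, -0.2, -1.5]
opening: 0.643
grasp_force: 20.0
```

>>> apply_moves([
  [0, 0, 0.05, 0, 0, 0, 0.5],
  [0, 0, 0.1, 0, 0, 0, 0.5],
  [0, 0, 0.15, 0, 0, 0, 0.5],
  [0, 0, 0.15, 0, 0, 0, 0.5],
  [0, 0, 0.15, 0, 0, 0, 0.5],
])

```text
time_s: 7.6
tcp_pos: [0.4852, -0.2125, 0.0932]
tool_rot: [3.142, 0.0, -0.001]
wrist_force: [-0.7, 0.2, -1.2]
opening: 0.644
grasp_force: 20.0
```

>>> apply_moves([
  [0, 0, 0.04, 0, 0, 0, 0.5],
  [0, 0, 0.08, 0, 0, 0, 0.5],
  [0, 0, 0.08, 0, 0, 0, 0.5],
])

```text
time_s: 7.9
tcp_pos: [0.4853, -0.2125, 0.0929]
tool_rot: [3.141, -0.0, -0.0]
wrist_force: [-1.1, -0.1, 1.9]
opening: 0.643
grasp_force: 20.0
```

Contact with the drum. Releasing and rising clear of the post.

>>> apply_moves([
  [0, 0, 0, 0, 0, 0, 0.7],
  [0, 0, 0, 0, 0, 0, 1],
  [0, 0, 0, 0, 0, 0, 1],
  [0, 0, 0, 0, 0, 0, 1],
  [0, 0, -1, 0, 0, 0, 1],
  [0, 0, -4, 0, 0, 0, 1],
  [0, 0, -8, 0, 0, 0, 1],
  [-4, 0, -11, 0, 0, 0, 1],
  [-7, -3, -13, 0, 0, 0, 1],
  [-7, -6, -13, 0, 0, 0, 1],
  [-7, -6, -13, 0, 0, 0, 1],
  [-7, -6, -13, 0, 0, 0, 1],
])

```text
time_s: 9.1
tcp_pos: [0.4154, -0.1521, 0.2234]
tool_rot: [3.141, -0.002, 0.001]
wrist_force: [0.8, 0.0, 0.1]
opening: 0.999
grasp_force: 0.0
```

```bash
python3 look.py w4
```

```text
9.1 [ 0.4154 -0.1521  0.2234] [ 3.1414e+00 -1.8000e-03  9.0000e-04] 0.998977637052143 0.0 [0.8 0.  0.1]
```

View pics/w4.png

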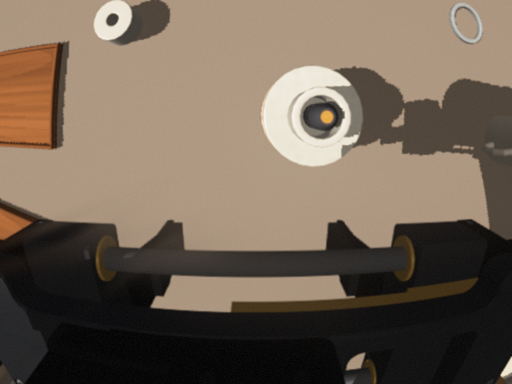

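The sleeve is seated around the post at (320,117). Narrow sleeve bore at (112,19), about (0.617, 0.027). Going to grasp it.

>>> apply_moves([
  [10, -9, 0, 0, 0, 0, 1],
  [20, -17.9, 0, 0, 0, 0, 1],
  [20.2, -17.9, 3, 0, 0, 0, 1],
  [20.2, -17.9, 3, 0, 0, 0, 1],
  [20.2, -17.9, 5, 0, 0, 0, 1],
  [20.2, -17.9, 8, 0, 0, 0, 1],
  [20.2, -17.9, 10, 0, 0, 0, 1],
  [20.2, -17.9, 12, 0, 0, 0, 1],
  [20.2, -17.9, 13, 0, 0, 0, 1],
  [20.2, -17.9, 13, 0, 0, 0, 1],
  [20.2, -17.9, 13, 0, 0, 0, 1],
])

```text
time_s: 10.25
tcp_pos: [0.6181, 0.026, 0.093]
tool_rot: [3.141, -0.001, -0.001]
wrist_force: [1.0, -0.4, -0.1]
opening: 0.999
grasp_force: 0.0
```

```bash
python3 look.py w5
python3 - <<'E'
from h import *
import json
c=json.load(open("pics/w5.json"));print(proj(c,(.617,.027,.04),True))
c=json.load(open("pics/w4.json"));print(plane(c,(112.5,19.5),.04,True))
E
```

```text
10.25 [0.6181 0.026  0.093 ] [ 3.1414e+00 -1.0000e-03 -1.0000e-03] 0.9990651668792939 0.0 [ 1.  -0.4 -0.1]
(np.float64(254.88523750648017), np.float64(208.91980393886405))
[0.61618823 0.02723878 0.04      ]
```

View pics/w5.png

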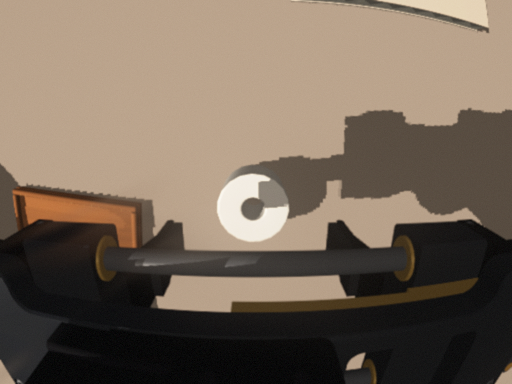

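The narrow sleeve's bore is at (252,208), matching the prediction. Descending and gripping.

>>> apply_moves([
  [0, 0, 3, 0, 0, 0, 1],
  [0, 0, 5.5, 0, 0, 0, 1],
  [0, 0, 7, 0, 0, 0, 1],
  [0, 0, 8, 0, 0, 0, 1],
  [0, 0, 8, 0, 0, 0, 1],
  [0, 0, 8, 0, 0, 0, 0.5],
  [0, 0, 8, 0, 0, 0, 0.5],
  [0, 0, 8, 0, 0, 0, 0.5],
  [0, 0, 8, 0, 0, 0, 0.5],
  [0, 0, 8, 0, 0, 0, 0.5],
  [0, 0, 8, 0, 0, 0, 0.5],
  [0, 0, 8, 0, 0, 0, 0.5],
], squeeze=25)

```text
time_s: 11.5
tcp_pos: [0.6176, 0.0266, 0.0129]
tool_rot: [-3.141, -0.001, -0.0]
wrist_force: [0.1, 1.2, 3.1]
opening: 0.629
grasp_force: 25.0
```

>>> apply_moves([
  [0, 0, -1, 0, 0, 0, 0.5],
  [0, 0, -4, 0, 0, 0, 0.5],
  [0, 0, -7, 0, 0, 0, 0.5],
  [-2, -4, -8, 0, 0, 0, 0.5],
  [-4, -8, -8, 0, 0, 0, 0.5],
  [-5.5, -12, -8, 0, 0, 0, 0.5],
  [-6.8, -16, -8, 0, 0, 0, 0.5],
  [-7.7, -19.3, -8, 0, 0, 0, 0.5],
  [-7.7, -19.3, -8, 0, 0, 0, 0.5],
  [-7.7, -19.3, -6, 0, 0, 0, 0.5],
  [-7.7, -19.3, -5, 0, 0, 0, 0.5],
  [-7.7, -19.3, -5, 0, 0, 0, 0.5],
])

```text
time_s: 12.7
tcp_pos: [0.539, 0.2179, 0.0605]
tool_rot: [3.139, 0.004, -0.002]
wrist_force: [-0.5, -0.5, -2.5]
opening: 0.629
grasp_force: 25.0
```

```bash
python3 look.py w6; python3 -c "
from cell import bot;import cv2;cv2.imwrite('pics/s6.png',cv2.resize(bot.snapshot('side')[80:240,180:380,::-1],None,fx=3,fy=3))"
```

```text
12.7 [0.539  0.2179 0.0605] [ 3.1387e+00  4.4000e-03 -1.7000e-03] 0.6287835555178529 24.99964090602589 [-0.5 -0.5 -2.5]
```

View pics/s6.png

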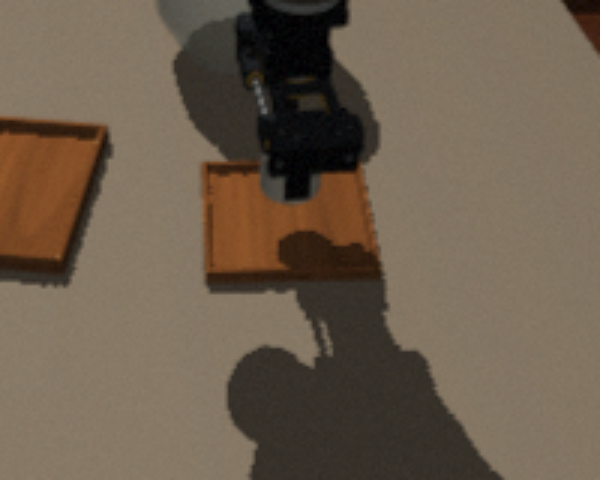

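The narrow sleeve is held upright above the small tray's middle. In the crop the tray spans (205–380, 162–288) and the sleeve is near (290,185). Lowering gently.

>>> apply_moves([
  [0, 0, 1, 0, 0, 0, 0.5],
  [0, 0, 2, 0, 0, 0, 0.5],
  [0, 0, 2.8, 0, 0, 0, 0.5],
  [0, 0, 3.4, 0, 0, 0, 0.5],
  [0, 0, 3.7, 0, 0, 0, 0.5],
  [0, 0, 3.9, 0, 0, 0, 0.5],
  [0, 0, 4, 0, 0, 0, 0.5],
  [0, 0, 4, 0, 0, 0, 0.5],
])

```text
time_s: 13.6
tcp_pos: [0.5406, 0.2196, 0.0226]
tool_rot: [-3.141, -0.0, -0.0]
wrist_force: [-0.7, 0.1, -2.4]
opening: 0.63
grasp_force: 25.0
```

>>> apply_moves([
  [0, 0, 0.1, 0, 0, 0, 0.5],
  [0, 0, 0.2, 0, 0, 0, 0.5],
  [0, 0, 0.25, 0, 0, 0, 0.5],
  [0, 0, 0.3, 0, 0, 0, 0.5],
  [0, 0, 0.3, 0, 0, 0, 0.5],
])

```text
time_s: 14.1
tcp_pos: [0.5404, 0.2195, 0.0194]
tool_rot: [3.142, 0.0, -0.001]
wrist_force: [-0.9, -0.2, -3.2]
opening: 0.629
grasp_force: 25.0
```

>>> apply_moves([
  [0, 0, 0.04, 0, 0, 0, 0.5],
  [0, 0, 0.07, 0, 0, 0, 0.5],
  [0, 0, 0.07, 0, 0, 0, 0.5],
])

```text
time_s: 14.4
tcp_pos: [0.5405, 0.2195, 0.0189]
tool_rot: [-3.142, -0.0, -0.001]
wrist_force: [-0.0, 0.8, -0.9]
opening: 0.624
grasp_force: 25.0
```

>>> apply_moves([
  [0, 0, 0.03, 0, 0, 0, 0.5],
  [0, 0, 0.04, 0, 0, 0, 0.5],
  [0, 0, 0.04, 0, 0, 0, 0.5],
])

```text
time_s: 14.7
tcp_pos: [0.5405, 0.2195, 0.0189]
tool_rot: [-3.142, -0.0, -0.0]
wrist_force: [-2.6, -0.6, 2.8]
opening: 0.631
grasp_force: 25.0
```

Contact with the tray floor. Releasing, rising and backing off to check.

>>> apply_moves([
  [0, 0, 0, 0, 0, 0, 0.75],
  [0, 0, 0, 0, 0, 0, 1],
  [0, 0, 0, 0, 0, 0, 1],
  [0, 0, 0, 0, 0, 0, 1],
  [0, 0, -1, 0, 0, 0, 1],
  [0, 0, -4, 0, 0, 0, 1],
  [0, 0, -8, 0, 0, 0, 1],
  [-3, 0, -12, 0, 0, 0, 1],
  [-6, 0, -16, 0, 0, 0, 1],
  [-8, 0, -18, 0, 0, 0, 1],
  [-8, 0, -18, 0, 0, 0, 1],
  [-8, 0, -18, 0, 0, 0, 1],
])

```text
time_s: 15.9
tcp_pos: [0.4604, 0.2197, 0.1993]
tool_rot: [-3.14, -0.002, -0.0]
wrist_force: [-0.3, 0.6, -0.8]
opening: 1.002
grasp_force: 0.0
```

```bash
python3 look.py w7; python3 -c "
from cell import bot;import cv2,numpy as np
a=cv2.imread('pics/w7.png');b=bot.snapshot('side')[120:330,200:400,::-1];b=cv2.resize(b,(366,384));cv2.imwrite('pics/f.png',cv2.resize(np.hstack([a,b]),(800,350)))"
```

```text
15.9 [0.4604 0.2197 0.1993] [-3.1399e+00 -1.5000e-03 -1.0000e-04] 1.00193576009777 0.0 [-0.3  0.6 -0.8]
```

View pics/f.png

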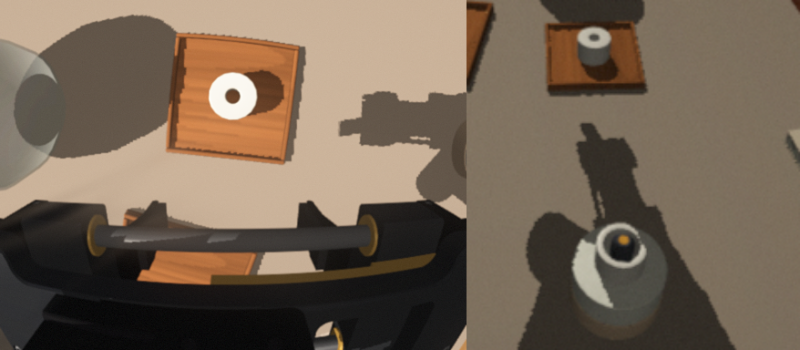

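The narrow sleeve stands upright mid-tray at (232,96), and the wide sleeve sits on the drum around the post at (622,245).

```bash
python3 -c "
from cell import bot;print(bot.close_job())"
```

```text
the job is handed in; nothing more can be done
None
```

The wide sleeve sits home on the lamp's drum, the narrow sleeve stands upright in the small tray, both were lowered into contact, and the job was handed in at about 16 s; the verdict was not shown.

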